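# Turn the weighed ball's dish to the displacement can

### The arm

A 7-joint arm with a two-finger parallel gripper is mounted at the origin on the work surface. World frame = base frame: x ahead of the robot, y to its left, z up, the work surface at z = 0. Lengths are in mm, angles in rad, forces in N, time in s.
With the tool pointing down it reaches from about 400 to 875 mm from the base axis. Payload 4.4 kg.
Tool frame: the origin (TCP) lies midway between the tips of the shut fingers; the grasp point (between the pads) lies 19 mm behind it (ctrl.grip_point_offset is the distance from the TCP to the grasp point, in mm); z points along the fingers, x is the direction in which the jaws open and shut, and the axes are right-handed (so a half turn about z gives the same grasp; the last joint's range is limited). The gripper opens to 85 mm and grips with 20 to 120 N. Pads are 22 mm wide; open, the fingers measure 114 mm over their backs; the gripper's body (76 mm by 85 mm) begins 54 mm behind the grasp point. The pads swing forward as they close: fully open they stand 13 mm farther back than shut.
Start: joints at [1.043, 0.628, 0.038, 1.517, -0.027, 0.996, -0.02], TCP at [289.642, -581.915, 231.313] pointing down, gripper open.
Joint ranges: [-3.06, 3.06], [-0.37, 2.12], [-1.25, 1.32], [0.18, 2.47], [-1.1, 4.24], [0.23, 1.98], [-2.94, 2.94]. Speed limits (rad/s): [2.57, 2.57, 3.14, 3.14, 3.14, 3.14, 3.14].

### API

Orientations are given as [roll, pitch, yaw] about the fixed x, y, z axes, in that order (R = Rz(yaw) Ry(pitch) Rx(roll)).
In Python, from cell import ctrl, viewer gives the robot as it stands.
- The arm moves only by the tool apply_moves, never from a script. Its argument "series" is a list that holds one entry, the list of rows, each a list of 6 numbers: the shift along the tool's x, y, z normalised to -1 to 1, where 1 is 50 mm, then the turn, a rotation vector about the tool's x, y, z normalised to -1 to 1, where 1 is 6 degrees. In form: [[[tx, ty, tz, rx, ry, rz], ...]]. A call has exactly 5 rows; each row shifts and turns the commanded pose from where the row before left it, along the tool's axes as they then stand; what a row does not reach is not made up. A row lasts 1/8 s, in which the tool goes at most 62.5 mm and 10.7 degrees, less where a joint would pass 70% of its speed; a pose out of reach is approached as far as the arm can. A call with a number of a shift or a turn outside -1 to 1 is refused whole. A call with a gripper value outside its range is refused whole. "claw" is the gripper command: -1 is shut, 1 is fully open, values between are in proportion, set as the call begins (left out, the last holds). The fingers move at their own pace and stop on an object; the grip force is fixed at half the most. Time passes only in rows, so rows that do not move let the fingers close, or fill a call up. It gives the time, the measured TCP pose, the force and the opening at its end, in the units of the state.
- ctrl.read_state(): the state, without advancing time (a new reading comes with each control period).
- viewer.get_image(name): name is "scene" or "top" or "wrist"; returns the picture (384x512x3 uint8, blue, green, red); there is no depth.
- viewer.camera_info(name): a dict with "K" (3x3 intrinsics, pixels), "R" (3x3) and "t" (3): a world point X has camera coordinates R X + t. Camera axes: x right, y down, z forward; pixel columns grow to the right and rows downward; lengths in mm; the calibration is good to about 2 mm. The wrist camera is an equidistant fisheye: a pixel r from the principal point sees the ray r / f radians off the axis. A picture is of the moment at which its call begins: read the wrist's pose just before it. camera_info takes no time and is no camera call; for the wrist camera it gives the pose at the moment of the call.
- ctrl.finish_job(): hands the job in, once; it reports no verdict.
Trained networks look in the newest picture that a camera, given by its name, has taken for a name from the list of things; names that differ only in an ending like _2 or _b are one class to them, and where a whole thing is asked for, a point or a joint stands for the part that bears it (a point fixed in the world has none). Each returns a list of dicts, best first, with "score" (0 to 1); they miss things now and then, are a little off and sometimes report something else, mostly with a low value. They report only what shows in the picture. A call takes as long as a camera call.
- viewer.find_in(camera, label): "location" ([column, row] as shares, 0 to 1, of the picture: columns of its width, rows of its height, amid what is visible of it).
The state is a dict: "clock": time; "qpos": joint angles; "qd": joint speeds; "tau": joint torques, N m; "eef_pos": TCP position; "tool_rot": TCP orientation; "force": force on the tool from outside, world axes, zero at the start; "torque": the same for the moment, N m; "width": finger opening in mm.
Only numpy, scipy, OpenCV 4.12 (cv2) and the standard library are available. Lean on these libraries where they do the work, as an engineer would, in place of code of your own. Each camera call takes 0.05 s, during which the arm holds its last target. There are 200 camera calls.

### The job

The brass ball has been weighed and goes into the displacement can next: lift its white dish off the balance by the black handle and, keeping the dish level and the ball in the middle all the way, turn it a quarter turn so that its pouring lip points the same way as the can's spout, with the lip over the can's open mouth from the side opposite the spout. Finish holding it there in the gripper, still and level, the lip a few centimetres above the mouth and not touching the can, the ball at rest in the middle, ready to tip. Leave the can, the little beaker under its spout and everything else standing where they are.

Things in the scene. Friction and masses are not known exactly. Their poses are not given: they have to be found in the camera images.
- dish: shallow white porcelain dish, rim 106 mm across, 32 mm high, 0.16 kg, inside hollowed to 85 mm radius. Origin: centre of its underside, z up; pouring lip at +x, black handle at +y: 14 mm wide, 16 mm high, 60 to 128 mm from the centre. Starts on the balance pan (underside 58 mm above the bench), lip roughly away from the robot, handle to the robot's left with free space under it
- dish_lip (a point): tip of the dish's pouring lip, 60 mm along the dish's +x from its centre and 28 mm above its underside
- dish_handle (a point): middle of the black handle sleeve, where to grip it across (90 mm along the dish's +y from its centre, 22.5 mm above its underside); the fingers close along the dish's x
- dish_middle (a point): the place of the ball's centre when it rests in the middle of the dish: on the dish's axis, 17.5 mm above its underside
- ball: polished brass ball, 25 mm across, 69 g, loose in the dish, free to roll; origin at its centre
- balance: electronic balance, white plastic housing 235 mm by 172 mm, 48 mm high, fixed; round steel pan 132 mm across, its top 58 mm above the bench. Origin on the bench under the pan's axis, z up; the display end points along its -x, roughly to the robot
- can: displacement can: open aluminium can, 80 mm across (74 mm inside) and 110 mm high, empty, loose, 0.2 kg; a thin spout slopes down and out along its +x from 93 mm up near the rim to 84 mm from its axis at 80 mm up. Origin at the centre of its underside, z up. The spout points roughly to the robot's left
- can_mouth (a point): centre of the can's open mouth, level with its rim, 110 mm above the bench
- catch_beaker: small glass beaker under the can's spout, 52 mm across and 66 mm high, loose; bystander. Origin at the centre of its underside
- burner: Bunsen burner on a white heat mat, blue foot 86 mm across, 148 mm high, loose; bystander. Origin at the centre of its underside
- sample_block: wooden block 45 by 150 mm holding four metal sample cylinders, 52 mm high in all, loose; bystander. Origin at the centre of its underside
- wash_bottle: white plastic wash bottle with red top, 62 mm across, 172 mm high, loose; bystander. Origin at the centre of its underside

How it is judged (in metres and radians):
On the way:
1. the dish is held by its handle, lifted clear above the balance pan, with the ball in it (z of dish in the frame of balance above 0.073 m and contact force between dish and the fingers above 1 N and contact force between dish and balance below 0.05 N and distance between ball and dish_middle below 0.018 m), for 0.2 s.
At the end, for the whole second after the job is handed in: dish gripped clear of the can, lip 5-70 mm above the rim, within 30 mm of the mouth centre, pointing with the spout within 0.30 rad, dish on the side opposite it; tilt under 0.10 rad, ball within 10 mm of middle, both still (20 mm/s); can and bystanders upright within 20 mm of their places (contact force between dish and the fingers above 1 N and contact force between dish and can below 0.05 N and z of dish_lip in the frame of can between 0.115 and 0.18 m and horizontal distance between dish_lip and can_mouth below 0.03 m and angle between the x axis of dish and the x axis of can, either way round below 0.3 rad and x of dish in the frame of can below -0.02 m and angle between each of dish, can, catch_beaker, burner, sample_block, wash_bottle's own z axis and vertical below 0.1 rad and distance between ball and dish_middle below 0.01 m and linear speed of each of ball, dish below 0.02 m/s and distance of each of can, catch_beaker, burner, sample_block, wash_bottle from where it was at the start of the episode below 0.02 m); the arm keeps its last pose, push and grip.
It fails at once if the ball rolls more than 18 mm from the middle of the dish (distance between ball and dish_middle above 0.018 m).
It fails at once if the dish is tilted more than 0.26 rad (angle between dish's own z axis and vertical above 0.26 rad).
It fails at once if the can is moved or knocked over (distance of can from where it was at the start of the episode above 0.02 m or angle between can's own z axis and vertical above 0.2 rad).
It fails at once if a bystander (beaker, burner, sample block, wash bottle) is moved (distance of any of catch_beaker, burner, sample_block, wash_bottle from where it was at the start of the episode above 0.02 m).
It also fails if it takes over 54 s, if anything falls off the work surface, if the arm or the gripper's body presses on something with over 40 N, if the wrist force passes 120 N, or if a joint passes its speed limit or range.

## Working session

There is one attempt and no reset: what is moved stays moved. The work goes in short steps, Python scripts to look and compute and a tool call to move; the robot and the scene stay as the last step left them, time stands still between calls to the robot, and variables do not carry over. Pictures are saved under pics/ and viewed, about 8 in all and at most 12, crops included, and the job is handed in when it is done.

Besides the shell and the picture viewer there is one more tool, called as name(argument=value, ...) on one line, values as JSON. apply_moves: Moves the arm, as the interface text tells. Scaled input: -1 to 1 covers 50 mm each way for a shift and 6 degrees each way for a turn. Its arguments: {"type":"object","properties":{"series":{"type":"array","items":{"type":"array","items":{"type":"array","items":{"type":"number"}}}},"claw":{"type":"number"}},"required":["series"]}

```bash
mkdir -p pics; cat > h.py <<'E'
import numpy as np, cv2
from cell import ctrl, viewer
from scipy.spatial.transform import Rotation as Ro
def ray(cam,px):
    c=viewer.camera_info(cam);K=np.array(c["K"]);R=np.array(c["R"]);t=np.array(c["t"]).ravel()
    d=np.linalg.inv(K)@[px[0],px[1],1]
    if cam=="wrist":
        r=np.hypot(d[0],d[1]); s=np.sin(r)/max(r,1e-9); d=np.array([d[0]*s,d[1]*s,np.cos(r)])
    return -R.T@t, R.T@d
def atz(cam,px,z):
    o,d=ray(cam,px); return o+d*(z-o[2])/d[2]
def find(cam,label):
    return [(np.array(f["location"])*[512,384],round(f["score"],2)) for f in viewer.find_in(cam,label)]
def st():
    s=ctrl.read_state(); print({k:np.round(s[k],3).tolist() for k in("clock","eef_pos","tool_rot","force","width","qpos")}); return s
E
python3 - <<'E'
from h import *
for c in("scene","top"):
    cv2.imwrite(f"pics/{c}0.png",viewer.get_image(c))
Z=dict(dish=75,dish_lip=86,dish_handle=80.5,ball=75.5,can=110,can_mouth=110,catch_beaker=66,balance=50,burner=100,sample_block=50,wash_bottle=170)
for c in("top","scene"):
  for k,z in Z.items():
    print(c,k,[(p.round(0).tolist(),s,atz(c,p,z).round(0)[:2].tolist()) for p,s in find(c,k)[:2]])
st()
E
```

```text
top dish [([323.0, 221.0], 0.63, [507.0, -167.0])]
top dish_lip [([325.0, 219.0], 0.88, [510.0, -173.0])]
top dish_handle [([325.0, 222.0], 0.93, [503.0, -174.0])]
top ball []
top can [([215.0, 190.0], 0.98, [608.0, 170.0])]
top can_mouth [([215.0, 194.0], 0.95, [597.0, 170.0])]
top catch_beaker [([187.0, 205.0], 0.7, [572.0, 264.0])]
top balance [([325.0, 245.0], 0.86, [434.0, -175.0]), ([187.0, 206.0], 0.46, [573.0, 269.0])]
top burner [([342.0, 166.0], 0.82, [681.0, -236.0]), ([187.0, 203.0], 0.38, [571.0, 260.0])]
top sample_block [([251.0, 149.0], 0.71, [763.0, 55.0])]
top wash_bottle [([151.0, 250.0], 0.86, [419.0, 352.0])]
scene dish [([173.0, 193.0], 0.95, [501.0, -171.0])]
scene dish_lip [([173.0, 194.0], 0.94, [520.0, -168.0])]
scene dish_handle [([172.0, 188.0], 0.81, [489.0, -176.0])]
scene ball [([167.0, 193.0], 0.5, [504.0, -185.0])]
scene can [([316.0, 226.0], 0.64, [664.0, 176.0])]
scene can_mouth [([316.0, 225.0], 0.63, [661.0, 177.0])]
scene catch_beaker [([348.0, 233.0], 0.66, [637.0, 256.0]), ([173.0, 212.0], 0.21, [566.0, -161.0])]
scene balance [([172.0, 211.0], 0.78, [546.0, -169.0]), ([389.0, 188.0], 0.37, [432.0, 397.0])]
scene burner [([120.0, 266.0], 0.84, [787.0, -233.0])]
scene sample_block [([258.0, 298.0], 0.84, [820.0, 50.0]), ([173.0, 192.0], 0.67, [465.0, -179.0])]
scene wash_bottle [([388.0, 187.0], 0.77, [594.0, 340.0])]
{'clock': 1.2, 'eef_pos': [289.642, -581.919, 231.292], 'tool_rot': [-3.142, 0.0, -1.109], 'force': [-0.377, 0.797, -0.249], 'width': 85.472, 'qpos': [1.043, 0.628, 0.039, 1.517, -0.027, 0.996, -0.02]}
```

```bash
python3 - <<'E'
import cv2
a=cv2.imread("pics/top0.png")[130:280,130:370]; cv2.imwrite("pics/top0c.png",cv2.resize(a,(800,500),interpolation=cv2.INTER_CUBIC))
E
```

```text
(no output)
```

View pics/top0c.png

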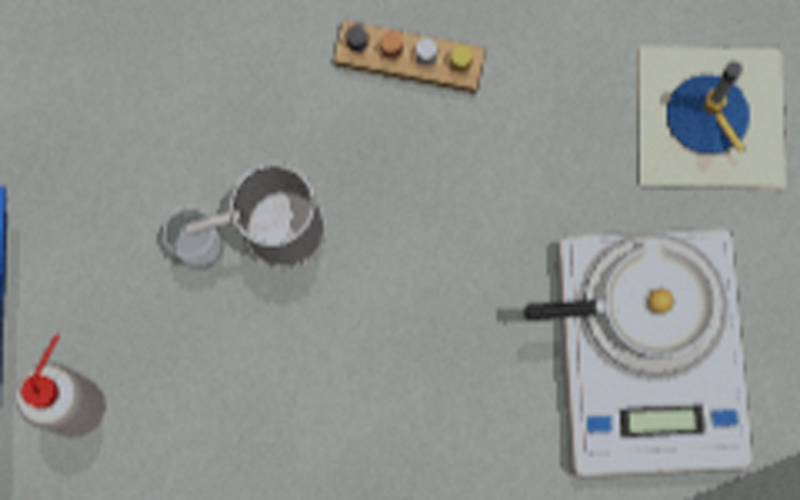

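View pics/scene0.png

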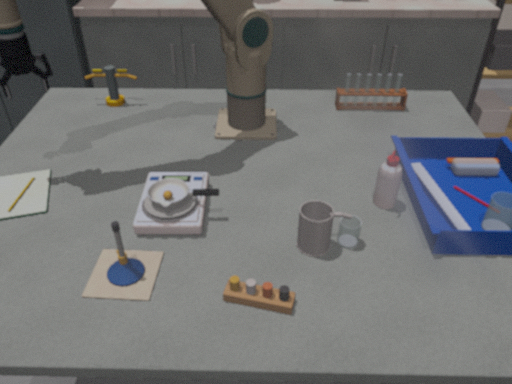

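```bash
python3 - <<'E'
from h import *
P=lambda n,x,y,z:print(n,atz("top",(130+x*.3,130+y*.3),z).round(1)) 
P("ball",660,300,75.5);P("dishrim",655,306,88);P("h0",605,308,80.5);P("h1",525,312,80.5)
P("mouth",273,207,110);P("tip",190,230,80);P("root",236,217,93)
P("beaker",192,240,33)
print(viewer.camera_info("wrist"))
E
```

```text
ball [ 509.8 -184.7   75.5]
dishrim [ 502.1 -177.8   88. ]
h0 [ 502.6 -131.4   80.5]
h1 [500.8 -55.5  80.5]
mouth [602.4 179.7 110. ]
tip [589.  262.7  80. ]
root [597.6 216.8  93. ]
beaker [589.4 268.4  33. ]
{'K': array([[297.31863964,   0.        , 251.24266767],
       [  0.        , 297.31863964, 189.76339618],
       [  0.        ,   0.        ,   1.        ]]), 'R': array([[ 0.44478426, -0.89563702,  0.00113823],
       [-0.85112077, -0.42228059,  0.31188545],
       [-0.2788555 , -0.13969051, -0.95011903]]), 't': array([-650.98519742,  -39.1891157 ,  379.25554037])}
```

```bash
cat >> h.py <<'E'
def plan(p1,yaw1,n,piv=0,dec=2,ramp=None,p0=None,yaw0=None):
    "tool-frame rows to TCP p1,yaw1; smoothstep (or trapezoid with ramp rows); piv: interpolate a point piv mm ahead along tool y"
    s=ctrl.read_state(); p=np.array(s["eef_pos"]) if p0 is None else np.array(p0,float)
    y=s["tool_rot"][2] if yaw0 is None else yaw0
    ty=lambda a:np.array([np.sin(a),-np.cos(a),0])
    p1=np.array(p1,float); c0=p+piv*ty(y); c1=p1+piv*ty(yaw1); dy=(yaw1-y+np.pi)%(2*np.pi)-np.pi
    v=np.ones(n) if ramp is None else np.minimum(1,np.minimum(np.arange(n)+.5,n-np.arange(n)-.5)/ramp)
    if ramp is None: t=(np.arange(n)+.5)/n; v=t*(1-t)
    u=np.cumsum(v)/v.sum(); a0=y; rows=[]
    for f in u:
        yt=a0+f*dy; pt=c0+f*(c1-c0)-piv*ty(yt)
        R=np.array([[np.cos(y),np.sin(y),0],ty(y),[0,0,-1]])
        sh=np.round(R@(pt-p)/50,dec); rz=round(float(-(yt-y)/np.radians(6)),dec)
        rows.append([*sh.tolist(),0,0,rz]); p=p+R.T@(sh*50); y-=rz*np.radians(6)
    for i in range(0,n,5): print(rows[i:i+5])
    print("max",np.abs(rows).max(),"end",p.round(1),round(y,3))
E
python3 - <<'E'
from h import *
plan([502,-92,200],0.04,20)
E
```

```text
[[-0.05, -0.06, 0.0, 0, 0, -0.08], [-0.14, -0.17, 0.02, 0, 0, -0.23], [-0.22, -0.28, 0.02, 0, 0, -0.36], [-0.27, -0.37, 0.03, 0, 0, -0.47], [-0.31, -0.47, 0.03, 0, 0, -0.58]]
[[-0.31, -0.55, 0.04, 0, 0, -0.65], [-0.31, -0.63, 0.04, 0, 0, -0.72], [-0.28, -0.7, 0.04, 0, 0, -0.77], [-0.22, -0.75, 0.05, 0, 0, -0.81], [-0.17, -0.78, 0.04, 0, 0, -0.82]]
[[-0.1, -0.79, 0.05, 0, 0, -0.82], [-0.03, -0.78, 0.05, 0, 0, -0.8], [0.03, -0.75, 0.04, 0, 0, -0.77], [0.09, -0.7, 0.04, 0, 0, -0.72], [0.13, -0.62, 0.04, 0, 0, -0.66]]
[[0.14, -0.54, 0.03, 0, 0, -0.57], [0.15, -0.44, 0.03, 0, 0, -0.47], [0.13, -0.32, 0.02, 0, 0, -0.36], [0.09, -0.2, 0.01, 0, 0, -0.23], [0.04, -0.07, 0.01, 0, 0, -0.08]]
max 0.82 end [502.2 -92.2 199.8] 0.04
```

apply_moves(series=[[[-0.05,-0.06,0.0,0,0,-0.08],[-0.14,-0.17,0.02,0,0,-0.23],[-0.22,-0.28,0.02,0,0,-0.36],[-0.27,-0.37,0.03,0,0,-0.47],[-0.31,-0.47,0.03,0,0,-0.58]]], claw=1)

```text
clock: 1.82
eef_pos: [323.7, -503.3, 226.3]
tool_rot: [-3.141, 0.0, -0.925]
force: [0.5, -0.2, 0.8]
width: 85.4
```

apply_moves(series=[[[-0.31,-0.55,0.04,0,0,-0.65],[-0.31,-0.63,0.04,0,0,-0.72],[-0.28,-0.7,0.04,0,0,-0.77],[-0.22,-0.75,0.05,0,0,-0.81],[-0.17,-0.78,0.04,0,0,-0.82]]])

```text
clock: 2.45
eef_pos: [396.6, -334.3, 216.0]
tool_rot: [-3.141, -0.0, -0.529]
force: [1.4, -1.3, 0.9]
width: 85.4
```

apply_moves(series=[[[-0.1,-0.79,0.05,0,0,-0.82],[-0.03,-0.78,0.05,0,0,-0.8],[0.03,-0.75,0.04,0,0,-0.77],[0.09,-0.7,0.04,0,0,-0.72],[0.13,-0.62,0.04,0,0,-0.66]]])

```text
clock: 3.08
eef_pos: [469.2, -166.0, 205.0]
tool_rot: [-3.141, -0.0, -0.133]
force: [1.1, 0.5, 0.8]
width: 85.1
```

apply_moves(series=[[[0.14,-0.54,0.03,0,0,-0.57],[0.15,-0.44,0.03,0,0,-0.47],[0.13,-0.32,0.02,0,0,-0.36],[0.09,-0.2,0.01,0,0,-0.23],[0.04,-0.07,0.01,0,0,-0.08]]])

```text
clock: 3.7
eef_pos: [502.3, -92.0, 199.7]
tool_rot: [3.141, 0.0, 0.041]
force: [0.4, -0.5, -0.6]
width: 85.4
```

```bash
python3 - <<'E'
from h import *
st(); cv2.imwrite("pics/w1.png",viewer.get_image("wrist"))
for k,z in dict(dish_handle=80.5,dish_lip=86,ball=75.5,can_mouth=110).items():
    print(k,[(p.round(0).tolist(),s,atz("wrist",p,z).round(1)[:2].tolist()) for p,s in find("wrist",k)[:2]])
E
```

```text
{'clock': 3.7, 'eef_pos': [502.329, -91.967, 199.746], 'tool_rot': [3.141, 0.0, 0.041], 'force': [0.413, -0.499, -0.622], 'width': 85.429, 'qpos': [0.333, 0.486, -0.296, 1.931, 0.201, 0.753, -0.038]}
dish_handle [([254.0, 256.0], 0.88, [508.6, -169.9])]
dish_lip [([255.0, 251.0], 0.84, [508.9, -161.4])]
ball [([256.0, 263.0], 0.93, [511.3, -181.6])]
can_mouth []
```

View pics/w1.png

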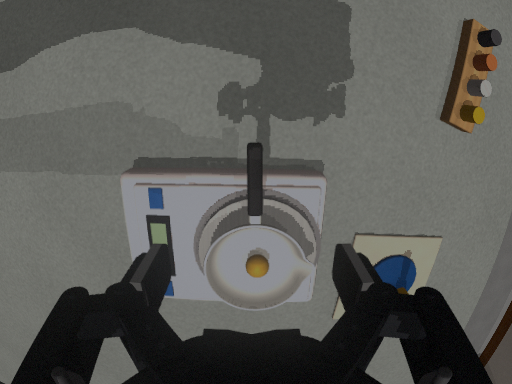

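```bash
python3 - <<'E'
from h import *
for n,p,z in[("hend",(255,144),88),("hsleeve0",(255.5,215),88),("ball",(257.5,266),75.5),("rimL",(204,262),88),("lip",(315,266),86),("rimbot",(255,307),88)]: print(n,atz("wrist",p,z).round(1))
plan([504,-94,65],0.05,15)
E
```

```text
hend [504.4 -55.4  88. ]
hsleeve0 [ 507.6 -121.5   88. ]
ball [ 512.6 -185.6   75.5]
rimL [ 458.  -175.4   88. ]
lip [ 571.6 -178.    86. ]
rimbot [ 511.9 -232.5   88. ]
[[0.0, 0.0, 0.03, 0, 0, -0.0], [0.0, 0.0, 0.1, 0, 0, -0.01], [0.0, 0.0, 0.15, 0, 0, -0.0], [0.01, 0.0, 0.19, 0, 0, -0.01], [0.0, 0.01, 0.23, 0, 0, -0.01]]
[[0.0, -0.0, 0.25, 0, 0, -0.01], [0.01, -0.0, 0.26, 0, 0, -0.01], [0.0, 0.0, 0.27, 0, 0, -0.01], [0.01, 0.0, 0.27, 0, 0, -0.01], [0.0, 0.0, 0.25, 0, 0, -0.01]]
[[0.0, 0.01, 0.22, 0, 0, -0.01], [0.01, -0.0, 0.19, 0, 0, -0.01], [-0.0, -0.0, 0.15, 0, 0, -0.01], [0.0, -0.0, 0.1, 0, 0, -0.0], [0.0, -0.0, 0.04, 0, 0, -0.0]]
max 0.27 end [503.9 -94.   64.8] 0.05
```

apply_moves(series=[[[0.0,0.0,0.03,0,0,0],[0.01,0.0,0.1,0,0,-0.01],[0.01,0.0,0.15,0,0,-0.01],[0.02,0.0,0.19,0,0,-0.02],[0.01,0.01,0.23,0,0,-0.02]]])

```text
clock: 4.58
eef_pos: [504.8, -92.6, 164.0]
tool_rot: [-3.142, 0.0, 0.046]
force: [-0.2, 0.0, -0.3]
width: 85.4
```

apply_moves(series=[[[0.01,0.0,0.25,0,0,-0.01],[0.01,0.0,0.27,0,0,-0.02],[0.01,0.01,0.28,0,0,-0.02],[0.01,0.0,0.28,0,0,-0.01],[0.01,0.0,0.26,0,0,-0.02]]])

```text
clock: 5.2
eef_pos: [507.2, -92.9, 96.8]
tool_rot: [-3.142, 0.0, 0.055]
force: [-0.2, 0.5, -0.1]
width: 85.2
```

apply_moves(series=[[[0.0,0.01,0.23,0,0,-0.01],[0,0,0.2,0,0,0],[0,0,0.15,0,0,0],[0.0,0.0,0.1,0,0,0],[0,0,0.03,0,0,0]]])

```text
clock: 5.82
eef_pos: [507.3, -93.4, 62.1]
tool_rot: [-3.142, 0.0, 0.056]
force: [-0.5, -0.1, -1.0]
width: 85.7
```

```bash
python3 - <<'E'
from h import *
st(); cv2.imwrite("pics/w2.png",viewer.get_image("wrist"))
E
```

```text
{'clock': 5.825, 'eef_pos': [507.293, -93.44, 62.124], 'tool_rot': [-3.142, 0.0, 0.056], 'force': [-0.472, -0.096, -0.992], 'width': 85.748, 'qpos': [0.261, 0.71, -0.2, 2.021, 0.309, 0.438, -0.118]}
```

View pics/w2.png

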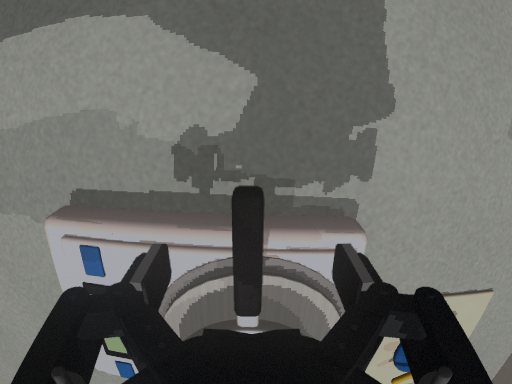

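apply_moves(series=[[[-0.02,0,0,0,0,0],[-0.02,0,0,0,0,0],[0,0,0,0,0,0],[0,0,0,0,0,0],[0,0,0,0,0,0]]], claw=-0.5)

```text
clock: 6.5
eef_pos: [505.4, -93.6, 62.4]
tool_rot: [-3.142, -0.0, 0.055]
force: [0.3, 0.2, -0.2]
width: 21.6
```

```bash
python3 - <<'E'
from h import *
st(); cv2.imwrite("pics/w3.png",viewer.get_image("wrist")[130:330,150:350].repeat(3,0).repeat(3,1))
E
```

```text
{'clock': 6.5, 'eef_pos': [505.372, -93.572, 62.37], 'tool_rot': [-3.142, -0.0, 0.055], 'force': [0.258, 0.222, -0.158], 'width': 21.609, 'qpos': [0.261, 0.708, -0.199, 2.027, 0.31, 0.435, -0.118]}
```

View pics/w3.png

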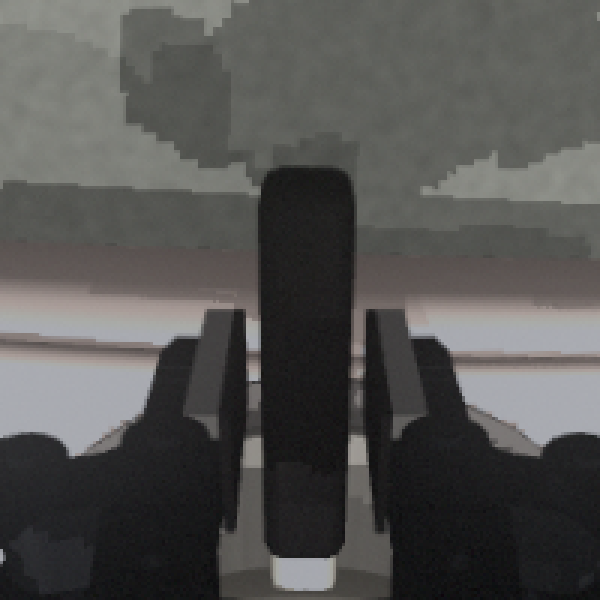

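apply_moves(series=[[[0,0,0,0,0,0],[0,0,0,0,0,0],[0,0,0,0,0,0],[0,0,0,0,0,0],[0,0,0,0,0,0]]], claw=-0.64)

```text
clock: 7.18
eef_pos: [505.3, -93.6, 62.3]
tool_rot: [3.142, -0.0, 0.055]
force: [-0.7, 1.2, 0.4]
width: 15.2
```

apply_moves(series=[[[0,0,0,0,0,0],[0,0,0,0,0,0],[0,0,0,0,0,0],[0,0,0,0,0,0],[0,0,0,0,0,0]]], claw=-1)

```text
clock: 7.8
eef_pos: [505.3, -93.6, 62.4]
tool_rot: [3.142, 0.0, 0.055]
force: [-1.2, -0.2, 2.0]
width: 13.1
```

apply_moves(series=[[[0,0,0,0,0,0],[0,0,0,0,0,0],[0,0,0,0,0,0],[0,0,0,0,0,0],[0,0,0,0,0,0]]])

```text
clock: 8.43
eef_pos: [505.3, -93.5, 62.3]
tool_rot: [-3.142, 0.0, 0.055]
force: [-0.2, 0.4, 1.7]
width: 13.0
```

apply_moves(series=[[[0,0,-0.01,0,0,0],[0,0,-0.03,0,0,0],[0,0,-0.05,0,0,0],[0,0,-0.07,0,0,0],[0,0,-0.09,0,0,0]]])

```text
clock: 9.05
eef_pos: [505.3, -93.6, 75.1]
tool_rot: [-3.142, 0.0, 0.056]
force: [0.7, -0.3, -2.6]
width: 13.1
```

```bash
python3 - <<'E'
from h import *
st(); cv2.imwrite("pics/s4.png",viewer.get_image("scene")[150:250,110:250].repeat(5,0).repeat(5,1))
E
```

```text
{'clock': 9.05, 'eef_pos': [505.277, -93.557, 75.056], 'tool_rot': [-3.142, 0.0, 0.056], 'force': [0.744, -0.299, -2.62], 'width': 13.123, 'qpos': [0.27, 0.686, -0.211, 2.021, 0.301, 0.464, -0.11]}
```

View pics/s4.png

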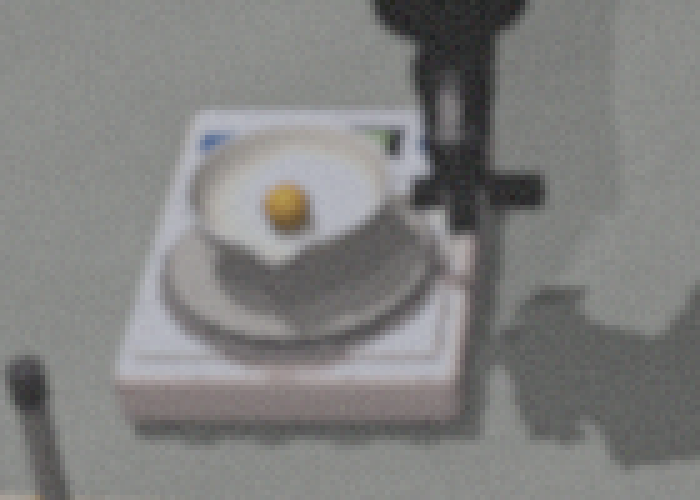

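apply_moves(series=[[[0,0,-0.1,0,0,0],[0,0,-0.13,0,0,0],[0,0,-0.15,0,0,0],[0,0,-0.16,0,0,0],[0,0,-0.16,0,0,0]]])

```text
clock: 9.72
eef_pos: [505.4, -93.6, 110.5]
tool_rot: [3.142, -0.0, 0.055]
force: [-1.1, -0.1, -2.4]
width: 12.5
```

apply_moves(series=[[[0,0,-0.15,0,0,0],[0,0,-0.13,0,0,0],[0,0,-0.1,0,0,0],[0,0,-0.06,0,0,0],[0,0,-0.02,0,0,0]]])

```text
clock: 10.35
eef_pos: [505.3, -93.6, 132.9]
tool_rot: [3.142, -0.0, 0.055]
force: [-0.6, -0.0, -2.6]
width: 13.0
```

```bash
python3 - <<'E'
from h import *
s=st(); a=viewer.get_image("scene"); cv2.imwrite("pics/s5.png",np.hstack([cv2.resize(a[130:230,110:230],(400,333)),cv2.resize(a[190:260,290:374],(400,333))]))
plan([522.5,110.4,s["eef_pos"][2]],1.72,40,piv=89,ramp=5)
E
```

```text
{'clock': 10.35, 'eef_pos': [505.299, -93.597, 132.923], 'tool_rot': [3.142, -0.0, 0.055], 'force': [-0.551, -0.005, -2.555], 'width': 12.998, 'qpos': [0.306, 0.59, -0.261, 1.985, 0.258, 0.598, -0.072]}
[[-0.0, -0.02, -0.0, 0, 0, -0.05], [-0.01, -0.05, -0.0, 0, 0, -0.13], [-0.0, -0.08, -0.0, 0, 0, -0.23], [-0.01, -0.12, -0.0, 0, 0, -0.32], [-0.01, -0.15, -0.0, 0, 0, -0.41]]
[[0.01, -0.16, -0.0, 0, 0, -0.45], [0.01, -0.15, -0.0, 0, 0, -0.45], [0.01, -0.16, -0.0, 0, 0, -0.46], [0.03, -0.14, -0.0, 0, 0, -0.45], [0.03, -0.14, -0.0, 0, 0, -0.46]]
[[0.04, -0.14, -0.0, 0, 0, -0.45], [0.04, -0.13, -0.0, 0, 0, -0.45], [0.05, -0.12, -0.0, 0, 0, -0.46], [0.06, -0.12, -0.0, 0, 0, -0.45], [0.06, -0.11, -0.0, 0, 0, -0.46]]
[[0.07, -0.1, -0.0, 0, 0, -0.45], [0.07, -0.09, -0.0, 0, 0, -0.46], [0.07, -0.09, -0.0, 0, 0, -0.45], [0.08, -0.08, -0.0, 0, 0, -0.45], [0.09, -0.07, -0.0, 0, 0, -0.46]]
[[0.09, -0.07, -0.0, 0, 0, -0.45], [0.09, -0.05, -0.0, 0, 0, -0.46], [0.09, -0.05, -0.0, 0, 0, -0.45], [0.09, -0.04, -0.0, 0, 0, -0.45], [0.1, -0.03, -0.0, 0, 0, -0.46]]
[[0.1, -0.02, -0.0, 0, 0, -0.45], [0.1, -0.01, -0.0, 0, 0, -0.46], [0.1, -0.01, -0.0, 0, 0, -0.45], [0.1, 0.01, -0.0, 0, 0, -0.46], [0.1, 0.01, -0.0, 0, 0, -0.45]]
[[0.09, 0.02, -0.0, 0, 0, -0.45], [0.1, 0.03, -0.0, 0, 0, -0.46], [0.1, 0.04, -0.0, 0, 0, -0.45], [0.09, 0.05, -0.0, 0, 0, -0.46], [0.09, 0.05, -0.0, 0, 0, -0.45]]
[[0.08, 0.06, -0.0, 0, 0, -0.41], [0.06, 0.05, -0.0, 0, 0, -0.32], [0.04, 0.04, -0.0, 0, 0, -0.22], [0.03, 0.03, -0.0, 0, 0, -0.14], [0.0, 0.0, -0.0, 0, 0, -0.05]]
max 0.46 end [522.4 110.1 132.9] 1.72
```

View pics/s5.png

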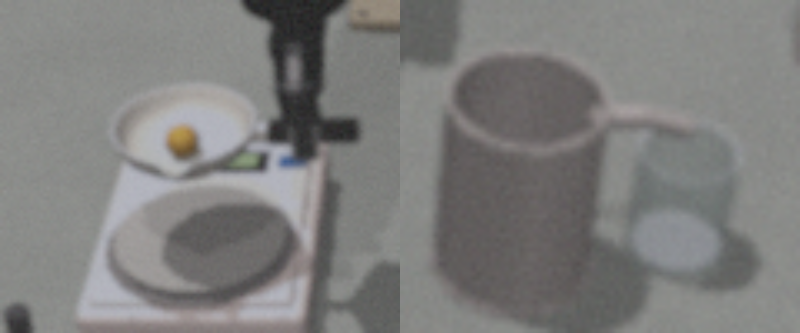

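apply_moves(series=[[[0,-0.02,0,0,0,-0.05],[-0.01,-0.05,0,0,0,-0.13],[0,-0.08,0,0,0,-0.23],[-0.01,-0.12,0,0,0,-0.32],[-0.01,-0.15,0,0,0,-0.41]]])

```text
clock: 11.02
eef_pos: [501.6, -72.3, 132.8]
tool_rot: [-3.141, 0.0, 0.178]
force: [-0.5, -0.3, -2.0]
width: 13.2
```

apply_moves(series=[[[0.01,-0.16,0,0,0,-0.45],[0.01,-0.15,0,0,0,-0.45],[0.01,-0.16,0,0,0,-0.46],[0.03,-0.14,0,0,0,-0.45],[0.03,-0.14,0,0,0,-0.46]]])

```text
clock: 11.65
eef_pos: [496.1, -34.9, 132.8]
tool_rot: [3.142, -0.0, 0.416]
force: [-0.0, -1.0, -1.7]
width: 12.6
```

apply_moves(series=[[[0.04,-0.14,0,0,0,-0.45],[0.04,-0.13,0,0,0,-0.45],[0.05,-0.12,0,0,0,-0.46],[0.06,-0.12,0,0,0,-0.45],[0.06,-0.11,0,0,0,-0.46]]])

```text
clock: 12.28
eef_pos: [492.1, -1.7, 132.8]
tool_rot: [3.142, -0.0, 0.653]
force: [-0.5, 0.2, -2.1]
width: 12.7
```

apply_moves(series=[[[0.07,-0.1,0,0,0,-0.45],[0.07,-0.09,0,0,0,-0.46],[0.07,-0.09,0,0,0,-0.45],[0.08,-0.08,0,0,0,-0.45],[0.09,-0.07,0,0,0,-0.46]]])

```text
clock: 12.9
eef_pos: [491.5, 27.0, 132.8]
tool_rot: [3.142, 0.0, 0.891]
force: [-0.7, -0.3, -2.6]
width: 13.1
```

apply_moves(series=[[[0.09,-0.07,0,0,0,-0.45],[0.09,-0.05,0,0,0,-0.46],[0.09,-0.05,0,0,0,-0.45],[0.09,-0.04,0,0,0,-0.45],[0.1,-0.03,0,0,0,-0.46]]])

```text
clock: 13.52
eef_pos: [494.4, 52.9, 132.8]
tool_rot: [-3.142, 0.0, 1.129]
force: [-0.4, -0.3, -2.9]
width: 12.7
```

apply_moves(series=[[[0.1,-0.02,0,0,0,-0.45],[0.1,-0.01,0,0,0,-0.46],[0.1,-0.01,0,0,0,-0.45],[0.1,0.01,0,0,0,-0.46],[0.1,0.01,0,0,0,-0.45]]])

```text
clock: 14.15
eef_pos: [502.3, 76.8, 132.8]
tool_rot: [3.141, -0.0, 1.366]
force: [0.1, -0.3, -3.2]
width: 12.8
```

apply_moves(series=[[[0.09,0.02,0,0,0,-0.45],[0.1,0.03,0,0,0,-0.46],[0.1,0.04,0,0,0,-0.45],[0.09,0.05,0,0,0,-0.46],[0.09,0.05,0,0,0,-0.45]]])

```text
clock: 14.78
eef_pos: [514.4, 99.3, 132.8]
tool_rot: [3.142, -0.0, 1.604]
force: [-0.3, -0.1, -3.4]
width: 12.8
```

apply_moves(series=[[[0.08,0.06,0,0,0,-0.41],[0.06,0.05,0,0,0,-0.32],[0.04,0.04,0,0,0,-0.22],[0.03,0.03,0,0,0,-0.14],[0,0,0,0,0,-0.05]]])

```text
clock: 15.4
eef_pos: [522.4, 110.2, 132.8]
tool_rot: [3.142, -0.0, 1.721]
force: [0.4, 0.1, -3.6]
width: 13.0
```

```bash
python3 - <<'E'
from h import *
s=st(); a=viewer.get_image("scene"); b=viewer.get_image("top")
cv2.imwrite("pics/f6.png",np.vstack([cv2.resize(a[170:260,240:400],(512,288),interpolation=2),cv2.resize(b[160:250,170:330],(512,288),interpolation=2)]))
print("scene mouth",atz("scene",(316.7,211.6),110))
E
```

```text
{'clock': 15.4, 'eef_pos': [522.441, 110.244, 132.829], 'tool_rot': [3.142, -0.0, 1.721], 'force': [0.418, 0.106, -3.58], 'width': 13.008, 'qpos': [0.192, 0.694, -0.703, 1.924, 0.642, 0.762, 0.839]}
scene mouth [612.94870132 182.24337203 110.        ]
```

View pics/f6.png

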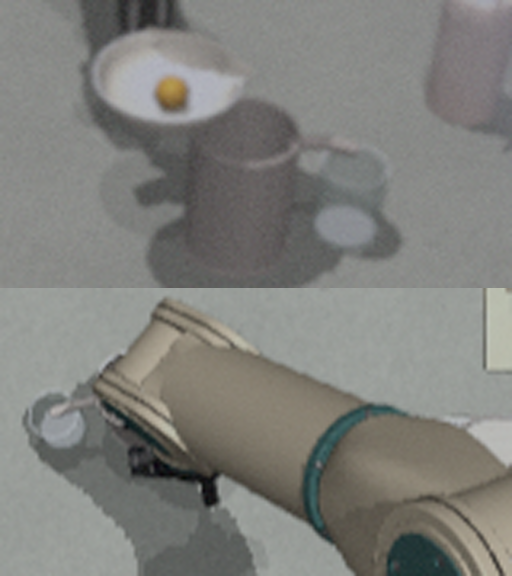

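```bash
python3 - <<'E'
from h import *
s=st(); w=viewer.get_image("wrist"); cv2.imwrite("pics/w7.png",w)
print("scene lip",atz("scene",(316,194.4),156.5).round(1),"ball",atz("scene",(293.4,198.75),146).round(1))
print("expected c",np.array(s["eef_pos"][:2])+89*np.array([np.sin(1.721),-np.cos(1.721)]))
E
```

```text
{'clock': 15.5, 'eef_pos': [522.286, 109.977, 132.791], 'tool_rot': [-3.141, 0.0, 1.72], 'force': [0.464, -0.503, -2.204], 'width': 13.286, 'qpos': [0.192, 0.694, -0.703, 1.924, 0.642, 0.762, 0.839]}
scene lip [608.9 177.1 156.5] ball [612.4 126.7 146. ]
expected c [610.28375888 123.29467495]
```

View pics/w7.png

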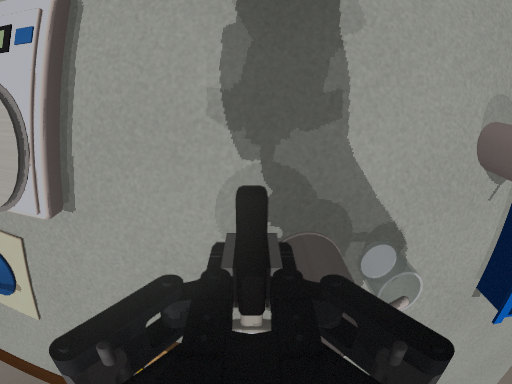

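apply_moves(series=[[[0,0,0,0,0,0],[0,0,0,0,0,0],[0,0,0,0,0,0],[0,0,0,0,0,0],[0,0,0,0,0,0]]])

```text
clock: 16.18
eef_pos: [522.4, 110.1, 132.8]
tool_rot: [3.142, 0.0, 1.72]
force: [0.6, 0.7, -2.2]
width: 12.9
```

apply_moves(series=[[[0,0,0,0,0,0],[0,0,0,0,0,0],[0,0,0,0,0,0],[0,0,0,0,0,0],[0,0,0,0,0,0]]])

```text
clock: 16.8
eef_pos: [522.4, 110.2, 132.8]
tool_rot: [3.142, 0.0, 1.721]
force: [0.2, -0.5, -1.8]
width: 12.6
```

apply_moves(series=[[[0,0,0,0,0,0],[0,0,0,0,0,0],[0,0,0,0,0,0],[0,0,0,0,0,0],[0,0,0,0,0,0]]])

```text
clock: 17.42
eef_pos: [522.4, 110.2, 132.8]
tool_rot: [3.142, -0.0, 1.721]
force: [0.7, 0.1, -2.1]
width: 12.9
```

```bash
python3 - <<'E'
from h import *
st()
for i in range(8):
    a=viewer.get_image("scene").astype(int)[180:215,270:330]
    m=(a[...,2]-a[...,0]>60); r,c=np.nonzero(m); p=(c.mean()+270,r.mean()+180)
    print(len(r),np.round(p,2),atz("scene",p,146).round(1))
cv2.imwrite("pics/f8.png",cv2.resize(viewer.get_image("scene")[170:260,240:400],(800,450),interpolation=2))
E
```

```text
{'clock': 17.425, 'eef_pos': [522.405, 110.179, 132.835], 'tool_rot': [3.142, -0.0, 1.721], 'force': [0.661, 0.121, -2.065], 'width': 12.936, 'qpos': [0.192, 0.694, -0.703, 1.924, 0.642, 0.762, 0.839]}
50 [293.22 198.  ] [609.6 126.5 146. ]
49 [293.08 198.06] [609.9 126.2 146. ]
48 [293.08 198.  ] [609.6 126.2 146. ]
48 [293.17 197.9 ] [609.2 126.4 146. ]
49 [293.22 198.08] [609.9 126.5 146. ]
49 [293. 198.] [609.6 126.  146. ]
49 [293.16 198.  ] [609.6 126.3 146. ]
50 [293.06 197.98] [609.6 126.1 146. ]
```

View pics/f8.png

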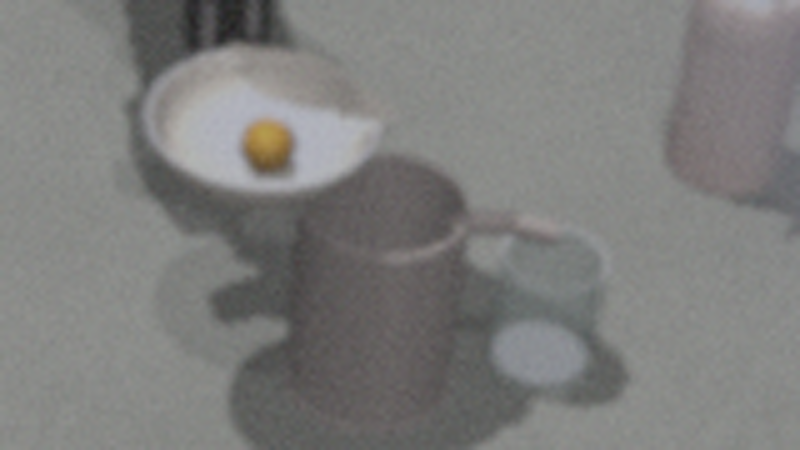

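```bash
python3 -c "
from cell import ctrl
print(ctrl.finish_job())"
```

```text
the job is handed in; nothing more can be done
None
```

I lifted the dish off the balance by its handle, turned it about 95° and brought its lip over the can's mouth from the side opposite the spout. I handed the job in with the gripper still holding it there, at about 17.6 s of the 54 s allowed.

Last checks:
- **Lip:** it measured within about 8 mm of the mouth centre, which is inside the 30 mm limit. By the arm's own reading it stands about 46 mm above the rim.
- **Mouth position:** the top and scene cameras disagreed by about 10 mm in x (602 against 613 mm). I aimed at the top camera's value, and the lip is inside the limit by either one.
- **Direction:** I set the lip to the spout's measured direction, to within a couple of degrees.
- **Ball:** it stayed still to within 1 mm over eight pictures. It was about 3 mm from where I expected the dish's middle, which is about as closely as I can measure.
- **Grip and level:** the fingers stayed about 13 mm apart on the handle. The dish looked level, with no sag of the handle in the wrist picture.
- **Contact:** the force was about 2 N downward, close to the weight of dish and ball, so there was no sign of touching the can.
- **Other objects:** the can and beaker looked undisturbed in the last picture. I did not measure the burner, sample block or wash bottle again, but the planned path went clear of them.

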